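Reset the bench air outlet: close, back off two turns, hold

TASK

Set the air outlet with the big crank wheel at the mosaic bench: by its upright handle, wind the wheel clockwise (seen from above) until it is fully closed against its stop, then back it off exactly two full turns and finish there, still gripping the handle and holding the wheel still, because its spring would creep it back if you let go. Be right to within ten degrees, leave the small wheel beside it unturned, and do not disturb the tray, jar and tweezers on the bench.

Things in the scene. Friction and masses are not known exactly. Their poses are not given: they have to be found in the camera images.
- supply_base: The big air outlet, fixed to the bench: 90 x 90 x 8 mm steel flange, brass body 52 mm across, 12 mm vertical stem. Origin: on the wheel's axis at bench level, z up. Its x axis points along the outlet stub, a level brass tube (28 to 30 mm across, centre 36 mm up) that ends 88 mm from the axis, so it sticks out from under the wheel; it may point any way.
- wheel (a point): Centre of the big wheel, 85 mm above the bench on the vertical axis: level aluminium wheel with four spokes, 55 mm radius to the middle of its 12 mm thick round rim, hub top at 96 mm, and an upright handle on the rim. Turns with the wheel; x points to the handle.
- supply (a joint): Angle of the big wheel, rad: 0 = closed on its rigid stop, grows counter-clockwise from above, other stop at 18.85. Handle direction from the axis = base x axis turned by this angle, so at every whole turn it stands above the stub. Starts 0.5 to 1.3 turns open. Friction 0.10 N m; a spring closes it with 0.0105 N m per rad: it stays put below 1.5 turns, creeps back from two if let go.
- grip (a point): Point to grip: on the axis of the wheel's upright handle, 55 mm from the wheel's axis, 116 mm above the bench; the handle reaches 23 mm below and 22 mm above it. It goes round with the wheel.
- crank: The upright handle on the big wheel's rim: a black plastic sleeve, 20 mm in diameter and 46 mm tall, that spins freely about its own vertical axis, so the gripper can keep one orientation while going round. Origin: the middle of its lower end, 92 mm above the bench, 55 mm from the wheel's axis.
- bleed_base: The small air outlet, fixed to the bench, not to be turned: the same flange, a stub ending 65 mm from the axis, and a plain four-spoke aluminium wheel without handle, of 32 mm radius, at 72 mm height (78 mm to its top). Origin: on its axis, at bench level; x along the stub. It and the big outlet may stand either way round, left or right, at least 180 mm apart.
- bleed_rim (a point): A point on the rim of the small wheel, which shows whether it has been turned.
- tray: Clear plastic tray of mosaic shards, 120 x 160 x 35 mm, loose, beyond the outlets. Origin: centre of its underside. Not to be disturbed.
- jar: Glass jar with aluminium cap, 52 mm across, 60 mm tall, loose, left of the outlets. Origin: centre of its underside. Not to be disturbed.
- tweezers: Steel tweezers lying flat, 130 mm long, 6 mm high, loose, right of the outlets. Origin: middle of the underside. Not to be disturbed.
There are look-alikes about, which are no part of the job. What is shaped like the supply_base but blue or green is not meant.

How it is judged (in metres and radians):
On the way:
1. the big wheel is wound fully closed against its stop with the handle held (value of joint supply below 0.08 rad and contact force between the fingers and crank above 5 N), for 0.1 s.
At the end, for the whole second after the job is handed in: The big wheel has first been fully closed (within 0.08 rad of its stop), and now stands two turns open, 12.57 rad +- 0.2 rad, at rest (under 0.1 rad/s), with the fingers still gripping its handle (over 5 N). The small wheel's rim has moved less than 8 mm, the tray, jar and tweezers less than 20 mm (value of joint supply between 12.366 and 12.766 rad and velocity of joint supply between -0.1 and 0.1 rad/s and contact force between the fingers and crank above 5 N and distance of bleed_rim from where it was at the start of the episode below 0.008 m and distance of each of tray, jar, tweezers from where it was at the start of the episode below 0.02 m); the arm keeps its last pose, push and grip.
It fails at once if the small wheel was turned (distance of bleed_rim from where it was at the start of the episode above 0.008 m).
It fails at once if the tray was disturbed (distance of tray from where it was at the start of the episode above 0.02 m).
It fails at once if the jar was disturbed (distance of jar from where it was at the start of the episode above 0.02 m).
It fails at once if the tweezers was disturbed (distance of tweezers from where it was at the start of the episode above 0.02 m).
It also fails if it takes over 67 s, if anything falls off the work surface, if the arm or the gripper's body presses on something with over 40 N, if the wrist force passes 120 N, or if a joint passes its speed limit or range.

ROBOT

A 6-joint arm with a two-finger parallel gripper is mounted at the origin on the work surface. World frame = base frame: x ahead of the robot, y to its left, z up, the work surface at z = 0. Lengths are in mm, angles in rad, forces in N, time in s.
With the tool pointing down it reaches from about 275 to 750 mm from the base axis. Payload 10.2 kg.
Tool frame: the origin (TCP) lies at the very end of the fingers, on their centre line; the grasp point (between the pads) lies 19 mm behind it; z points along the fingers, y is the line along which they close (so a half turn about z gives the same grasp; the last joint's range is limited). The gripper opens to 85 mm and grips with 20 to 120 N. Pads are 22 mm wide; open, the fingers measure 114 mm over their backs; the gripper's body (76 mm by 85 mm) begins 54 mm behind the grasp point. The pads swing forward as they close: fully open they stand 13 mm farther back than shut.
Start: joints at [0.997, 0.313, 1.498, -0, 1.331, -0.223], TCP at [180.429, 493.028, 231.294] pointing down, gripper open.
Joint ranges: [-2.94, 2.94], [-0.97, 2.17], [0.19, 2.56], [-1.23, 4.37], [0.02, 3.11], [-2.88, 2.88]. Speed limits (rad/s): [2.39, 2.39, 3.01, 3.14, 3.14, 3.14].

INTERFACE

Orientations are given as a unit quaternion [w, x, y, z].
In Python, from rig import * gives the robot as it stands. The module is installed in compiled form; this text tells all that it offers.
- The arm moves only by the shell command python3 -m crank 'ROWS' [FORCE]. ROWS is JSON, a list that holds one entry, the list of rows, each a list of 7 numbers: the shift along the tool's x, y, z in units of 25 mm (1.0 is 25 mm), then the turn, a rotation vector about the tool's x, y, z in units of 8 degrees (1.0 is 8 degrees), then the finger opening in mm, from 0 to 85.4. A call has exactly 8 rows; each row shifts and turns the commanded pose from where the row before left it, along the tool's axes as they then stand; what a row does not reach is not made up. A row lasts 1/10 s, in which the tool goes at most 50 mm and 8.59 degrees, less where a joint would pass 70% of its speed; a pose out of reach is approached as far as the arm can. A call is refused whole if a number of a shift passes 1 or a number of a turn 1, either way. A call with a gripper value outside its range is refused whole. The fingers move at their own pace and stop on an object; FORCE is the grip in N (left out, the last holds). Time passes only in rows, so rows that do not move let the fingers close, or fill a call up. It gives the time, the measured TCP pose, the force, the opening and the grip force at its end, in the units of the state.
- sense(): the state, without advancing time (a new reading comes with each control period).
- capture(name): name is "scene" or "top"; returns the picture (400x640x3 uint8, blue, green, red); there is no depth.
- camera_model(name): a dict with "fx", "fy", "cx", "cy" (pixels), "world_from_camera" (4x4, takes a point from camera to world coordinates). Camera axes: x right, y up, looking along -z (the intrinsics and any distortion apply to the point x, -y, -z); pixel columns grow to the right and rows downward; lengths in mm; the calibration is good to about 2 mm. A picture is of the moment at which its call begins. camera_model takes no time and is no camera call.
- finish_job(): hands the job in; it is judged then, once.
The state is a dict: "time_s": time; "joints": joint angles; "dq": joint speeds; "tau": joint torques, N m; "eef_pos": TCP position; "ee_rot": TCP orientation; "force": force on the tool from outside, world axes, zero at the start; "wrist_torque": the same for the moment, N m; "grip_width": opening from 0.0 (shut) to 1.0 (fully open); "grip_force": force on a finger pad.
Only numpy, scipy, OpenCV 4.12 (cv2) and the standard library are available. Lean on these libraries where they do the work, as an engineer would, in place of code of your own. Each camera call takes 0.05 s, during which the arm holds its last target. There are 200 camera calls.

## Working session

There is one attempt and no reset: what is moved stays moved. The work goes in short steps, Python scripts to look and compute and a shell command to move; the robot and the scene stay as the last step left them, time stands still between calls to the robot, and variables do not carry over. Pictures are saved under pics/ and viewed, at most 10 in all, crops included, and the job is handed in when it is done.

```bash
mkdir -p pics
python3 - <<'E'
from rig import *
import cv2,numpy as np
for n in ("scene","top"):
    cv2.imwrite(f"pics/{n}0.png",capture(n)); c=camera_model(n)
    print(n,{k:(np.round(v,3).tolist() if k=="world_from_camera" else v) for k,v in c.items()})
s=sense();print(s)
E
```

```text
scene {'fx': 513.5908417948507, 'fy': 513.5908417948507, 'cx': 313.16774660642415, 'cy': 195.34857682109234, 'world_from_camera': [[0.875, -0.288, 0.388, 1064.988], [0.483, 0.493, -0.724, -887.687], [0.018, 0.821, 0.571, 829.784], [0.0, 0.0, 0.0, 1.0]]}
top {'fx': 419.8228964558357, 'fy': 419.8228964558357, 'cx': 329.55125777179006, 'cy': 197.7778022751237, 'world_from_camera': [[-0.001, 0.994, -0.113, 434.1], [-1.0, 0.0, 0.01, 2.417], [0.01, 0.113, 0.994, 1238.825], [0.0, 0.0, 0.0, 1.0]]}
{'time_s': 0.1, 'joints': array([ 9.96571461e-01,  3.13405227e-01,  1.49836641e+00,  2.27376386e-06,
        1.33102252e+00, -2.23404695e-01]), 'dq': array([ 0.00079668, -0.00161497, -0.00300996, -0.00093261, -0.0016657 ,
        0.00045545]), 'tau': array([ 4.42374105e-03, -4.12904978e+01, -2.60140693e+01, -4.64138884e-05,
        3.06450784e-03, -1.77402745e-05]), 'eef_pos': array([180.30695454, 492.81397293, 230.78459389]), 'ee_rot': array([-2.34304924e-04,  1.74512180e-01,  9.84654832e-01, -5.53176185e-04]), 'force': array([ 0.50456269, -0.29887982,  0.822883  ]), 'wrist_torque': array([0.00841321, 0.02005366, 0.00330091]), 'grip_force': 0.0, 'grip_width': 0.9987728468332908}
```

View pics/scene0.png

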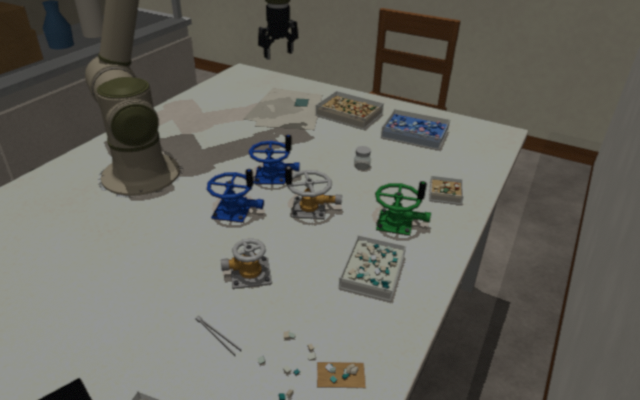

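View pics/top0.png

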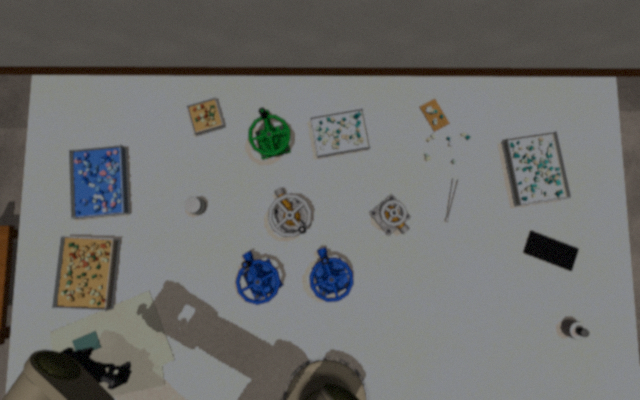

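The candidates, by top pixel:
- Big outlet with a grey aluminium wheel and brass body: (290,213), scene (310,187). This is the one I choose.
- Blue look-alikes: (260,279) and (331,276).
- Green look-alike: (269,136).
- Small outlet: (394,214), not to be turned.

Next I'll check the choice in one close crop.

```bash
cat > h.py <<'E'
from rig import *
import cv2,numpy as np
def ray(n,uv):
    c=camera_model(n);T=np.array(c["world_from_camera"])
    d=T[:3,:3]@np.array([(uv[0]-c["cx"])/c["fx"],-(uv[1]-c["cy"])/c["fy"],-1]);return T[:3,3],d
def onz(n,uv,z):
    o,d=ray(n,uv);return (o+d*(z-o[2])/d[2])[:2]
def proj(n,p):
    c=camera_model(n);T=np.array(c["world_from_camera"]);q=T[:3,:3].T@(np.array(p)-T[:3,3])
    return np.array([c["cx"]-c["fx"]*q[0]/q[2],c["cy"]+c["fy"]*q[1]/q[2]])
E
python3 - <<'E'
from h import *
t=cv2.imread("pics/top0.png")[175:250,250:325];s=cv2.imread("pics/scene0.png")[160:225,275:350]
a=cv2.resize(t,(390,390),interpolation=2);b=cv2.resize(s,(390,338),interpolation=2)
b=cv2.copyMakeBorder(b,0,52,0,0,0);cv2.imwrite("pics/crop.png",cv2.convertScaleAbs(np.hstack([a,b]),alpha=1.5))
for z,uv in((85,(290,213)),(72,(394,214))):print(onz("top",uv,z))
E
```

```text
[522.71202905  99.85240476]
[ 520.8936933  -188.90793427]
```

View pics/crop.png

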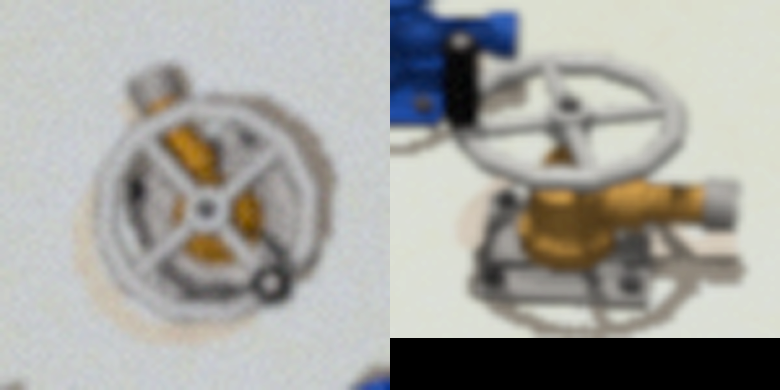

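The crop shows a grey wheel with four spokes on a brass body, so the choice holds. The crop pixels are: hub (207,208), black handle top (272,285), stub end (158,84) on the left; hub (570,106), handle top (460,42) on the right.

Run:
```python
from h import *
T=lambda x,y:(250+(x+.5)/5.2-.5,175+(y+.5)/5.2-.5); S=lambda x,y:(275+(x-390+.5)/5.2-.5,160+(y+.5)/5.2-.5)
def tri(a,b):
    (o,d),(p,e)=ray("top",a),ray("scene",b);d=d/np.linalg.norm(d);e=e/np.linalg.norm(e)
    A=[np.eye(3)-np.outer(x,x) for x in(d,e)];return np.linalg.solve(A[0]+A[1],A[0]@o+A[1]@p)
print("hub",tri(T(207,208),S(570,106)),onz("top",T(207,208),96),onz("scene",S(570,106),96))
print("hnd",tri(T(272,285),S(460,42)),onz("top",T(272,285),138),onz("scene",S(460,42),138))
# rim fit: grey pixels of the wheel by outer circle of top
h=onz("top",T(207,208),96);g=onz("top",T(272,285),138);s=onz("top",T(158,84),40)
print("r",np.linalg.norm(g-h),"handle dir",np.degrees(np.arctan2(*(g-h)[::-1])),"stub",s,np.linalg.norm(s-h),np.degrees(np.arctan2(*(s-h)[::-1])))
ss=onz("scene",S(720,203),36);print("stub scene",ss,np.degrees(np.arctan2(*(ss-h)[::-1])))
print("bleed",onz("top",(394,214),78))
q=sense()["ee_rot"];from scipy.spatial.transform import Rotation as R
print(R.from_quat(q[[1,2,3,0]]).as_matrix().round(3))
```

```text
hub [519.56368037 101.96087935  92.7989885 ] [517.50825885 100.50385454] [523.55966424  99.12979768]
hnd [477.49902908  65.12193015 137.23272543] [475.64524036  63.85529226] [479.8521962   65.46909948]
r 55.63838094763786 handle dir -138.7997985711185 stub [590.30908641 133.07015261] 79.75289501762771 24.100599497281245
stub scene [590.95400773 139.04926056] 27.69114765122469
bleed [ 520.44738693 -187.92410912]
[[-0.939  0.344 -0.001]
 [ 0.344  0.939 -0.001]
 [ 0.    -0.001 -1.   ]]
```

Measured results:
- Hub about (520,100), against a given height of 96 mm; the rays gave 93.
- Handle about (478,65), at radius 55 as given and z 137 against 138.
- Stub direction about 26°, so the wheel stands about 195° open (0.54 turn), which is in the stated range.

I'll turn the tool 20° so its axes match the world (tool x = −X, y = +Y, z = −Z), then travel high.

```bash
python3 -m crank '[[[0,0,0,0,0,-0.84,60],[0,0,0,0,0,-0.84,60],[0,0,0,0,0,-0.84,60],[-0.7,-1,0,0,0,0,60],[-0.7,-1,0,0,0,0,60],[-0.7,-1,0,0,0,0,60],[-0.7,-1,0,0,0,0,60],[-0.7,-1,0,0,0,0,60]]]' 60
python3 -m crank '[[[-0.7,-1,0,0,0,0,60],[-0.7,-1,0,0,0,0,60],[-0.7,-1,0,0,0,0,60],[-0.7,-1,0,0,0,0,60],[-0.7,-1,0,0,0,0,60],[-0.7,-1,0,0,0,0,60],[-0.7,-1,0,0,0,0,60],[-0.7,-1,0,0,0,0,60]]]'
python3 -m crank '[[[-0.7,-1,0,0,0,0,50],[-0.7,-1,0,0,0,0,50],[-0.7,-1,0.5,0,0,0,50],[-0.7,-1,0.5,0,0,0,50],[0,0,0.5,0,0,0,50],[0,0,0,0,0,0,50],[0,0,0,0,0,0,50],[0,0,0,0,0,0,50]]]'
```

```text
time_s: 0.9
eef_pos: [268.4, 367.0, 231.1]
ee_rot: [-0.0, -0.001, 1.0, -0.0]
force: [0.2, 0.2, 0.5]
grip_width: 0.7
grip_force: 0.0
time_s: 1.7
eef_pos: [408.7, 167.1, 231.1]
ee_rot: [-0.0, -0.0, 1.0, 0.0]
force: [-0.8, -0.5, 0.4]
grip_width: 0.701
grip_force: 0.0
time_s: 2.5
eef_pos: [478.4, 68.8, 194.5]
ee_rot: [0.001, -0.001, 1.0, -0.0]
force: [0.2, 0.3, -0.8]
grip_width: 0.588
grip_force: 0.0
```

```bash
python3 -m crank '[[[0,-0.15,0.5,0,0,0,50],[0,0,0.5,0,0,0,50],[0,0,0.5,0,0,0,50],[0,0,0.5,0,0,0,50],[0,0,0.5,0,0,0,50],[0,0,0.5,0,0,0,50],[0,0,0.4,0,0,0,50],[0,0,0,0,0,0,50]]]'
python3 - <<'E'
from h import *
a,b=capture("top"),capture("scene")
f=lambda i,u,v:cv2.resize(i[v-40:v+40,u-40:u+40],(400,400),interpolation=2)
cv2.imwrite("pics/c2.png",cv2.convertScaleAbs(np.hstack([f(a,300,225),f(b,300,175)]),alpha=1.5))
E
```

```text
time_s: 3.3
eef_pos: [477.9, 64.9, 108.2]
ee_rot: [-0.001, -0.001, 1.0, 0.0]
force: [0.5, 0.1, 0.5]
grip_width: 0.585
grip_force: 0.0
```

View pics/c2.png

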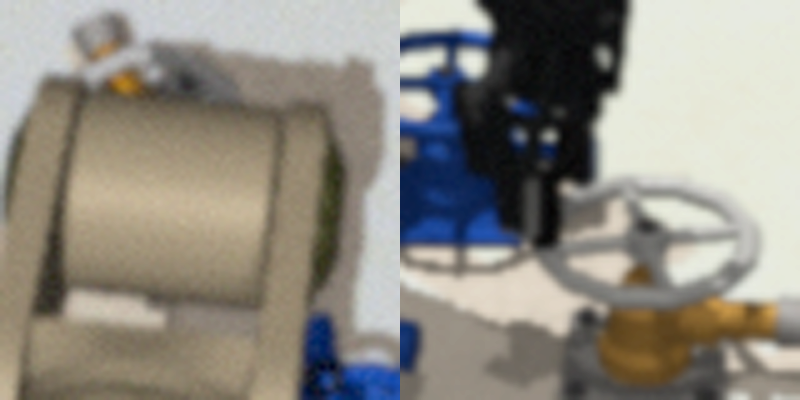

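The top view is covered by the wrist. The scene view shows the fingers around the handle at about (540,215), with the wheel clear of them. I'll go down another 8 mm and close.

```bash
python3 -m crank '[[[0,0,0.3,0,0,0,50],[0,0,0,0,0,0,35],[0,0,0,0,0,0,15],[0,0,0,0,0,0,5],[0,0,0,0,0,0,5],[0,0,0,0,0,0,5],[0,0,0,0,0,0,5],[0,0,0,0,0,0,5]]]' 60
```

```text
time_s: 4.2
eef_pos: [478.4, 64.5, 101.5]
ee_rot: [0.0, -0.001, 1.0, -0.0]
force: [-3.8, -1.8, 5.6]
grip_width: 0.218
grip_force: 58.7
```

```bash
cat > wp.py <<'E'
import sys,numpy as np
# cx cy r from_deg step n [x0 y0 = commanded start]
cx,cy,r,a,st,n=map(float,sys.argv[1:7]); t=np.radians(a+st*np.arange(int(n)+1))
p=np.c_[cx+r*np.cos(t),cy+r*np.sin(t)]
if len(sys.argv)>7:p[0]=list(map(float,sys.argv[7:9]))
d=np.diff(p,axis=0)/25*[-1,1]
print(d.round(2).tolist(),p[-1].round(1))
E
python3 wp.py 520 100 55 220.5 -10 8 478.4 64.5
```

```text
[[0.23, 0.3], [0.17, 0.35], [0.1, 0.37], [0.04, 0.38], [-0.03, 0.38], [-0.1, 0.37], [-0.16, 0.35], [-0.22, 0.32]] [477.6 135. ]
```

```bash
python3 -m crank '[[[0.23,0.3,0,0,0,0,5],[0.17,0.35,0,0,0,0,5],[0.1,0.37,0,0,0,0,5],[0.04,0.38,0,0,0,0,5],[-0.03,0.38,0,0,0,0,5],[-0.1,0.37,0,0,0,0,5],[-0.16,0.35,0,0,0,0,5],[-0.22,0.32,0,0,0,0,5]]]'; python3 wp.py 520 100 55 140.5 -10 8
```

```text
time_s: 5.0
eef_pos: [478.3, 135.7, 101.6]
ee_rot: [0.0, -0.001, 1.0, -0.0]
force: [4.5, -6.5, 4.0]
grip_width: 0.216
grip_force: 58.9
[[-0.27, 0.27], [-0.31, 0.22], [-0.35, 0.17], [-0.37, 0.1], [-0.38, 0.04], [-0.38, -0.03], [-0.37, -0.1], [-0.35, -0.16]] [547.1 147.9]
```

```bash
python3 -m crank '[[[-0.27,0.27,0,0,0,0,5],[-0.31,0.22,0,0,0,0,5],[-0.35,0.17,0,0,0,0,5],[-0.37,0.1,0,0,0,0,5],[-0.38,0.04,0,0,0,0,5],[-0.38,-0.03,0,0,0,0,5],[-0.37,-0.1,0,0,0,0,5],[-0.35,-0.16,0,0,0,0,5]]]'; python3 wp.py 520 100 55 60.5 -5 8
```

```text
time_s: 5.8
eef_pos: [546.8, 148.3, 101.5]
ee_rot: [-0.001, -0.001, 1.0, -0.0]
force: [-6.4, -4.8, 10.3]
grip_width: 0.221
grip_force: 59.6
[[-0.16, -0.1], [-0.15, -0.12], [-0.14, -0.13], [-0.13, -0.14], [-0.12, -0.15], [-0.1, -0.16], [-0.09, -0.17], [-0.07, -0.18]] [571.5 119.3]
```

```bash
python3 -m crank '[[[-0.16,-0.1,0,0,0,0,5],[-0.15,-0.12,0,0,0,0,5],[-0.14,-0.13,0,0,0,0,5],[-0.13,-0.14,0,0,0,0,5],[-0.12,-0.15,0,0,0,0,5],[0,0,0,0,0,0,5],[0,0,0,0,0,0,5],[0,0,0,0,0,0,5]]]'; python3 wp.py 520 100 55 35.5 -2 8
```

```text
time_s: 6.6
eef_pos: [564.7, 132.4, 101.5]
ee_rot: [-0.0, -0.001, 1.0, 0.0]
force: [-0.3, -2.1, 7.5]
grip_width: 0.22
grip_force: 59.3
[[-0.04, -0.06], [-0.04, -0.06], [-0.04, -0.07], [-0.04, -0.07], [-0.03, -0.07], [-0.03, -0.07], [-0.03, -0.07], [-0.03, -0.07]] [571.8 118.4]
```

```bash
python3 -m crank '[[[-0.04,-0.06,0,0,0,0,5],[-0.04,-0.06,0,0,0,0,5],[-0.04,-0.07,0,0,0,0,5],[0,0,0,0,0,0,5],[0,0,0,0,0,0,5],[0,0,0,0,0,0,5],[0,0,0,0,0,0,5],[0,0,0,0,0,0,5]]]'
python3 -m crank '[[[-0.04,-0.07,0,0,0,0,5],[0,0,0,0,0,0,5],[0,0,0,0,0,0,5],[0,0,0,0,0,0,5],[0,0,0,0,0,0,5],[0,0,0,0,0,0,5],[0,0,0,0,0,0,5],[0,0,0,0,0,0,5]]]'
python3 -m crank '[[[-0.03,-0.07,0,0,0,0,5],[0,0,0,0,0,0,5],[0,0,0,0,0,0,5],[0,0,0,0,0,0,5],[0,0,0,0,0,0,5],[0,0,0,0,0,0,5],[0,0,0,0,0,0,5],[0,0,0,0,0,0,5]]]'
python3 -m crank '[[[-0.03,-0.07,0,0,0,0,5],[0,0,0,0,0,0,5],[0,0,0,0,0,0,5],[0,0,0,0,0,0,5],[0,0,0,0,0,0,5],[0,0,0,0,0,0,5],[0,0,0,0,0,0,5],[0,0,0,0,0,0,5]]]'
```

```text
time_s: 7.4
eef_pos: [567.6, 128.1, 101.5]
ee_rot: [-0.0, -0.001, 1.0, 0.0]
force: [-0.7, 0.3, 6.7]
grip_width: 0.216
grip_force: 59.3
time_s: 8.2
eef_pos: [568.5, 126.4, 101.5]
ee_rot: [-0.0, -0.001, 1.0, 0.0]
force: [-0.5, -0.5, 6.8]
grip_width: 0.215
grip_force: 59.3
time_s: 9.0
eef_pos: [569.4, 124.8, 101.5]
ee_rot: [-0.0, -0.001, 1.0, 0.001]
force: [-0.5, 0.4, 7.2]
grip_width: 0.22
grip_force: 59.3
time_s: 9.8
eef_pos: [569.9, 123.6, 101.5]
ee_rot: [-0.0, -0.001, 1.0, 0.001]
force: [-0.1, 4.4, 7.0]
grip_width: 0.216
grip_force: 59.5
```

```bash
python3 -m crank '[[[-0.03,-0.07,0,0,0,0,5],[0,0,0,0,0,0,5],[0,0,0,0,0,0,5],[0,0,0,0,0,0,5],[0,0,0,0,0,0,5],[0,0,0,0,0,0,5],[0,0,0,0,0,0,5],[0,0,0,0,0,0,5]]]'
python3 -m crank '[[[-0.03,-0.07,0,0,0,0,5],[0,0,0,0,0,0,5],[0,0,0,0,0,0,5],[0,0,0,0,0,0,5],[0,0,0,0,0,0,5],[0,0,0,0,0,0,5],[0,0,0,0,0,0,5],[0,0,0,0,0,0,5]]]'
python3 -m crank '[[[-0.03,-0.07,0,0,0,0,5],[0,0,0,0,0,0,5],[0,0,0,0,0,0,5],[0,0,0,0,0,0,5],[0,0,0,0,0,0,5],[0,0,0,0,0,0,5],[0,0,0,0,0,0,5],[0,0,0,0,0,0,5]]]'
```

```text
time_s: 10.6
eef_pos: [570.0, 123.4, 101.5]
ee_rot: [-0.001, -0.001, 1.0, 0.002]
force: [-4.3, 11.7, 9.5]
grip_width: 0.214
grip_force: 59.9
time_s: 11.4
eef_pos: [570.1, 123.2, 101.5]
ee_rot: [-0.002, -0.001, 1.0, 0.004]
force: [-6.7, 20.0, 10.4]
grip_width: 0.215
grip_force: 60.3
time_s: 12.2
eef_pos: [570.2, 123.1, 101.4]
ee_rot: [-0.002, -0.001, 1.0, 0.005]
force: [-9.3, 27.5, 13.1]
grip_width: 0.214
grip_force: 60.7
```

The stop is firm: the TCP stays at (570,123.3) while the force climbs past 25 N, at 25.1°, which agrees with the stub direction. Next I'll relax to 25.2°, then do eight quarter turns counter-clockwise.

```bash
python3 -m crank '[[[0.03,0.07,0,0,0,0,5],[0.03,0.07,0,0,0,0,5],[0.02,0.06,0,0,0,0,5],[0,0,0,0,0,0,5],[0,0,0,0,0,0,5],[0,0,0,0,0,0,5],[0,0,0,0,0,0,5],[0,0,0,0,0,0,5]]]'; for a in 25.2 115.2 205.2 295.2; do python3 wp.py 520 100 55 $a 11.25 8; done
```

```text
time_s: 13.0
eef_pos: [570.0, 123.6, 101.5]
ee_rot: [-0.001, -0.001, 1.0, 0.001]
force: [-2.1, 4.5, 8.2]
grip_width: 0.218
grip_force: 60.0
[[0.22, 0.37], [0.29, 0.32], [0.35, 0.26], [0.39, 0.19], [0.42, 0.11], [0.43, 0.02], [0.43, -0.06], [0.41, -0.14]] [496.6 149.8]
[[0.37, -0.22], [0.32, -0.29], [0.26, -0.35], [0.19, -0.39], [0.11, -0.42], [0.02, -0.43], [-0.06, -0.43], [-0.14, -0.41]] [470.2  76.6]
[[-0.22, -0.37], [-0.29, -0.32], [-0.35, -0.26], [-0.39, -0.19], [-0.42, -0.11], [-0.43, -0.02], [-0.43, 0.06], [-0.41, 0.14]] [543.4  50.2]
[[-0.37, 0.22], [-0.32, 0.29], [-0.26, 0.35], [-0.19, 0.39], [-0.11, 0.42], [-0.02, 0.43], [0.06, 0.43], [0.14, 0.41]] [569.8 123.4]
```

```bash
python3 -m crank '[[[0.22,0.37,0,0,0,0,5],[0.29,0.32,0,0,0,0,5],[0.35,0.26,0,0,0,0,5],[0.39,0.19,0,0,0,0,5],[0.42,0.11,0,0,0,0,5],[0.43,0.02,0,0,0,0,5],[0.43,-0.06,0,0,0,0,5],[0.41,-0.14,0,0,0,0,5]]]'
python3 -m crank '[[[0.37,-0.22,0,0,0,0,5],[0.32,-0.29,0,0,0,0,5],[0.26,-0.35,0,0,0,0,5],[0.19,-0.39,0,0,0,0,5],[0.11,-0.42,0,0,0,0,5],[0.02,-0.43,0,0,0,0,5],[-0.06,-0.43,0,0,0,0,5],[-0.14,-0.41,0,0,0,0,5]]]'
```

```text
time_s: 13.8
eef_pos: [496.5, 149.6, 101.5]
ee_rot: [0.0, -0.001, 1.0, 0.001]
force: [2.6, -0.7, 6.5]
grip_width: 0.215
grip_force: 59.9
time_s: 14.6
eef_pos: [470.8, 75.4, 101.6]
ee_rot: [0.001, -0.0, 1.0, 0.001]
force: [9.0, 7.9, 2.3]
grip_width: 0.216
grip_force: 59.5
```

```bash
python3 -m crank '[[[-0.22,-0.37,0,0,0,0,5],[-0.29,-0.32,0,0,0,0,5],[-0.35,-0.26,0,0,0,0,5],[-0.39,-0.19,0,0,0,0,5],[-0.42,-0.11,0,0,0,0,5],[-0.43,-0.02,0,0,0,0,5],[-0.43,0.06,0,0,0,0,5],[-0.41,0.14,0,0,0,0,5]]]'
python3 -m crank '[[[-0.37,0.22,0,0,0,0,5],[-0.32,0.29,0,0,0,0,5],[-0.26,0.35,0,0,0,0,5],[-0.19,0.39,0,0,0,0,5],[-0.11,0.42,0,0,0,0,5],[-0.02,0.43,0,0,0,0,5],[0.06,0.43,0,0,0,0,5],[0.14,0.41,0,0,0,0,5]]]'
python3 -m crank '[[[0.22,0.37,0,0,0,0,5],[0.29,0.32,0,0,0,0,5],[0.35,0.26,0,0,0,0,5],[0.39,0.19,0,0,0,0,5],[0.42,0.11,0,0,0,0,5],[0.43,0.02,0,0,0,0,5],[0.43,-0.06,0,0,0,0,5],[0.41,-0.14,0,0,0,0,5]]]'
```

```text
time_s: 15.4
eef_pos: [543.0, 49.6, 101.4]
ee_rot: [-0.002, -0.001, 1.0, 0.001]
force: [-6.6, 7.3, 13.4]
grip_width: 0.216
grip_force: 60.7
time_s: 16.2
eef_pos: [570.8, 121.9, 101.5]
ee_rot: [0.0, -0.0, 1.0, -0.0]
force: [0.8, -3.9, 6.9]
grip_width: 0.213
grip_force: 60.0
time_s: 17.0
eef_pos: [496.6, 149.6, 101.5]
ee_rot: [0.0, -0.001, 1.0, 0.001]
force: [3.6, 2.4, 5.4]
grip_width: 0.222
grip_force: 59.9
```

```bash
python3 -m crank '[[[0.37,-0.22,0,0,0,0,5],[0.32,-0.29,0,0,0,0,5],[0.26,-0.35,0,0,0,0,5],[0.19,-0.39,0,0,0,0,5],[0.11,-0.42,0,0,0,0,5],[0.02,-0.43,0,0,0,0,5],[-0.06,-0.43,0,0,0,0,5],[-0.14,-0.41,0,0,0,0,5]]]'
python3 -m crank '[[[-0.22,-0.37,0,0,0,0,5],[-0.29,-0.32,0,0,0,0,5],[-0.35,-0.26,0,0,0,0,5],[-0.39,-0.19,0,0,0,0,5],[-0.42,-0.11,0,0,0,0,5],[-0.43,-0.02,0,0,0,0,5],[-0.43,0.06,0,0,0,0,5],[-0.41,0.14,0,0,0,0,5]]]'
python3 -m crank '[[[-0.37,0.22,0,0,0,0,5],[-0.32,0.29,0,0,0,0,5],[-0.26,0.35,0,0,0,0,5],[-0.19,0.39,0,0,0,0,5],[-0.11,0.42,0,0,0,0,5],[-0.02,0.43,0,0,0,0,5],[0.06,0.43,0,0,0,0,5],[0.14,0.41,0,0,0,0,5]]]'
python3 -m crank '[[[0,0,0,0,0,0,5],[0,0,0,0,0,0,5],[0,0,0,0,0,0,5],[0,0,0,0,0,0,5],[0,0,0,0,0,0,5],[0,0,0,0,0,0,5],[0,0,0,0,0,0,5],[0,0,0,0,0,0,5]]]'
```

```text
time_s: 17.8
eef_pos: [470.8, 75.5, 101.6]
ee_rot: [0.001, -0.0, 1.0, 0.001]
force: [8.0, 9.3, 2.3]
grip_width: 0.212
grip_force: 59.5
time_s: 18.6
eef_pos: [542.8, 49.6, 101.4]
ee_rot: [-0.002, -0.001, 1.0, 0.001]
force: [-8.4, 6.6, 14.5]
grip_width: 0.217
grip_force: 60.8
time_s: 19.4
eef_pos: [570.9, 121.7, 101.5]
ee_rot: [0.0, -0.0, 1.0, -0.001]
force: [1.2, -4.2, 7.3]
grip_width: 0.214
grip_force: 60.0
time_s: 20.2
eef_pos: [570.6, 122.1, 101.5]
ee_rot: [0.0, -0.001, 1.0, 0.0]
force: [2.2, 0.1, 6.4]
grip_width: 0.212
grip_force: 60.0
```

The wheel is about 1.5° short, so I'll nudge it, settle and check in a picture.

```bash
python3 -m crank '[[[0.03,0.06,0,0,0,0,5],[0,0,0,0,0,0,5],[0,0,0,0,0,0,5],[0,0,0,0,0,0,5],[0,0,0,0,0,0,5],[0,0,0,0,0,0,5],[0,0,0,0,0,0,5],[0,0,0,0,0,0,5]]]'
python3 - <<'E'
from h import *
cv2.imwrite("pics/end.png",cv2.convertScaleAbs(capture("scene")[80:370,170:480],alpha=1.5));s=sense();print(s["eef_pos"],s["dq"].round(4),s["grip_force"])
E
```

```text
time_s: 21.0
eef_pos: [570.1, 123.2, 101.6]
ee_rot: [0.0, -0.0, 1.0, -0.0]
force: [3.9, -1.8, 5.9]
grip_width: 0.219
grip_force: 59.9
[570.0783653  123.23008133 101.5490246 ] [ 0.0009 -0.0014 -0.0018 -0.0007  0.0006 -0.0009] 59.90693892817944
```

View pics/end.png

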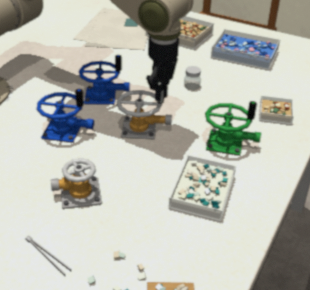

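The picture shows the gripper holding the handle above the stub at crop pixel (160,90). The tray, jar, tweezers and small wheel have not moved. The TCP is back within 0.3 mm of where it met the stop, two turns on, so I'm handing in.

```bash
python3 -c "from rig import *; print(finish_job())"
```

```text
the job is handed in; nothing more can be done
None
```

The big wheel was wound closed onto its stop, then backed off two full turns to within about 1° by the measured tool position, and handed in at 21 s with the handle gripped at 60 N and the wheel at rest; the small wheel, tray, jar and tweezers look unmoved in the last picture, and no verdict was returned.

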